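# Slide the customer's case into the service drop box

### The job

Push the small black hard case across the counter, flat end first, against the steel flap of the low grey drop box so that the flap swings in, and slide it through until the whole case, its handle included, is inside; then draw the fingers back out so that the flap hangs shut behind it. Only push the case with the fingers: keep it flat on the counter, do not pick it up or flick it, and leave the torch, the carton and the cup where they stand.

Things in the scene. Friction and masses are not known exactly. Their poses are not given: they have to be found in the camera images.
- case: Small black hard case flat on the counter, loose, about 0.25 kg. Body 60 mm long (x), 90 wide (y), 34 high; a handle sticks 34 mm out of its rear (-x), so 94 mm long over all. Origin: under the centre of the body, on the counter. x points to the flat front end, which starts towards the box, within 0.3 rad of square and up to 50 mm off the box's centre line; z up.
- case_center (a point): Centre of the body of the case, 17 mm above its underside; axes as case.
- case_tail (a point): Middle of the rear face of the case's handle: its rearmost point, 64 mm behind (-x) the case's origin, 10 mm above its underside. The handle is a rigid loop: rear bar 12 mm thick (x), 64 mm wide (y), from 2 to 18 mm above the counter, joined to the body by two arms, with a hole 22 mm (x) by 42 mm (y) between.
- dropbox: Low grey steel drop box fixed to the counter: a straight tunnel without a floor, the case slides in on the counter itself. Origin: on the counter straight below the flap's hinge line, mid-width; x points into the box, y across, z up. Inside 126 mm wide; side walls 8 mm thick, 74 mm high, from x = -3 mm to the closed back at x = 200 mm; clear plastic roof, its top at z = 78 mm.
- flap (a joint): Angle of the flap, rad: 0 hanging shut, growing as its lower edge swings into the box (to 1.4). It does not swing outwards. About 0.1 kg, free hinge: it falls shut by its own weight when nothing is under it.
- torch: Aluminium torch standing upright on its head, 38 mm across, 125 mm high, loose; origin under its centre. To be left alone.
- carton: Small cardboard carton 90 x 60 x 45 mm, loose; origin under its centre. To be left alone.
- cup: Dark steel pen cup, empty, 76 mm across, 85 mm high, loose; origin under its centre. To be left alone.
- mouth (a point): Middle of the drop box's mouth, 35 mm above the counter; axes as dropbox. Over the mouth lies a dark header bar, x = -4 to 12 mm and z = 72 to 78 mm in the box's frame. Fingers leaning about 30 degrees from vertical, tips leading into the box, can reach 20 mm in beneath it.
- flap_hinge (a point): Middle of the flap's hinge line, 70 mm above the counter; axes as dropbox. The steel flap (3 mm thick, 120 wide, 50 long) hangs from it to 20 mm above the counter, so it passes over the case's handle but not its body. When the rear of the body is 36 mm or more past the hinge line (handle then just inside) the flap can fall shut.

How it is judged:
By the outcome, as a careful person would: the job done as asked, in the order asked, and still so for the second after the job is handed in, with the robot touching nothing.
It also fails if it takes over 72 s, if anything falls off the work surface, if the arm or the gripper's body presses on something with over 40 N, if the wrist force passes 120 N, or if a joint passes its speed limit or range.

### The arm

A 6-joint arm with a two-finger parallel gripper is mounted at the origin on the work surface. World frame = base frame: x ahead of the robot, y to its left, z up, the work surface at z = 0. Lengths are in m, angles in rad, forces in N, time in s.
With the tool pointing down it reaches from about 0.35 to 0.975 m from the base axis. Payload 4.9 kg.
Tool frame: the origin (TCP) lies at the very end of the fingers, on their centre line; the grasp point (between the pads) lies 19 mm behind it (manip.grip_depth is the distance from the TCP to the grasp point, in m); z points along the fingers, x is the direction in which the jaws open and shut, and the axes are right-handed (so a half turn about z gives the same grasp; the last joint's range is limited). The gripper opens to 85 mm and grips with 20 to 120 N. Pads are 22 mm wide; open, the fingers measure 114 mm over their backs; the gripper's body (76 mm by 85 mm) begins 54 mm behind the grasp point. The pads swing forward as they close: fully open they stand 13 mm farther back than shut.
Start: joints at [-1.454, 0.053, 1.613, -0, 1.476, -0.119], TCP at [0.146, -0.608, 0.231] pointing down, gripper open.
Joint ranges: [-3.01, 3.01], [-1.01, 2.22], [0.06, 2.58], [-1.02, 4.17], [0.09, 2.62], [-3.14, 3.14]. Speed limits (rad/s): [2.57, 2.57, 3.14, 3.14, 3.14, 3.14].

### API

Orientations are given as a unit quaternion [w, x, y, z].
In Python, from plant import manip gives the robot as it stands. The module is installed in compiled form; this text tells all that it offers.
- The arm moves only by the shell command python3 -m crank 'ROWS' [OPENING]. ROWS is JSON, a list of rows, each a list of 4 numbers: the shift along the tool's x, y, z in cm, then the turn about the tool's z in units of 6 degrees (1.0 is 6 degrees). A call has 1 to 10 rows; each row shifts and turns the commanded pose from where the row before left it, along the tool's axes as they then stand; what a row does not reach is not made up. A row lasts 1/12 s, in which the tool goes at most 41.7 mm and 7.16 degrees, less where a joint would pass 70% of its speed; a pose out of reach is approached as far as the arm can. A call with a gripper value outside its range is refused whole. OPENING is the opening, from 0 (shut) to 1 (fully open), set as the call begins (- or left out, the last holds). The fingers move at their own pace and stop on an object; the grip force is fixed at half the most. Time passes only in rows, so rows that do not move let the fingers close. It gives the time, the measured TCP pose, the force and the opening at its end, in the units of the state.
- manip.state(): the state, without advancing time (a new reading comes with each control period).
- manip.grab_frame(name): name is "scene" or "top"; returns a dict with "img" (420x560x3 uint8, red, green, blue), "intrinsics" (3x3 intrinsics, pixels), "position" and "orientation" of the camera in the world. Camera axes: x right, y up, looking along -z (the intrinsics and any distortion apply to the point x, -y, -z); pixel columns grow to the right and rows downward; lengths in m; the calibration is good to about 2 mm. A picture is of the moment at which its call begins. There is no depth.
- manip.job_done(): hands the job in, once; it reports no verdict.
The state is a dict: "time": time; "joint_pos": joint angles; "joint_vel": joint speeds; "joint_efforts": joint torques, N m; "tool_pos": TCP position; "tool_rot": TCP orientation; "contact_force": force on the tool from outside, world axes, zero at the start; "ft_torque": the same for the moment, N m; "gripper_width": opening from 0.0 (shut) to 1.0 (fully open).
Only numpy, scipy, OpenCV 4.12 (cv2) and the standard library are available. Lean on these libraries where they do the work, as an engineer would, in place of code of your own. Each camera call takes 0.05 s, during which the arm holds its last target.

## Working session

There is one attempt and no reset: what is moved stays moved. The work goes in short steps, Python scripts to look and compute and a shell command to move; the robot and the scene stay as the last step left them, time stands still between calls to the robot, and variables do not carry over. Pictures are saved under pics/ and viewed, and the job is handed in when it is done.

```bash
mkdir -p pics; ls
cat > h.py <<'E'
import numpy as np,cv2
from plant import manip
from scipy.spatial.transform import Rotation as R
def grab(name,fn=None):
    f=manip.grab_frame(name)
    if fn: cv2.imwrite('pics/'+fn,f['img'][:,:,::-1])
    return f
def rot(q): return R.from_quat([q[1],q[2],q[3],q[0]])
def cast(f,u,v,z):
    K=np.array(f['intrinsics']);d=np.linalg.solve(K,[u,v,1.]);d=np.array([d[0],-d[1],-d[2]])
    d=rot(f['orientation']).apply(d);p=np.array(f['position']);return p+d*(z-p[2])/d[2]
def proj(f,P):
    c=rot(f['orientation']).inv().apply(np.array(P)-np.array(f['position']))
    q=np.array(f['intrinsics'])@np.array([c[0],-c[1],-c[2]]);return q[:2]/q[2]
E
python3 - <<'E'
from h import *
for n in('scene','top'):
    f=grab(n,n+'0.png');print({k:np.round(v,4).tolist() for k,v in f.items() if k!='img'},[k for k in f])
print(manip.state())
E
```

```text
pics
{'intrinsics': [[525.7535, 0.0, 274.3543], [0.0, 525.7535, 206.1914], [0.0, 0.0, 1.0]], 'position': [0.9724, -0.5785, 1.0562], 'orientation': [0.9155, 0.308, 0.0815, 0.2455]} ['img', 'intrinsics', 'position', 'orientation']
{'intrinsics': [[525.4393, 0.0, 281.7802], [0.0, 525.4393, 203.2308], [0.0, 0.0, 1.0]], 'position': [0.4958, 0.0343, 1.2801], 'orientation': [0.7104, 0.0295, -0.0297, -0.7026]} ['img', 'intrinsics', 'position', 'orientation']
{'time': 0.1, 'joint_pos': array([-1.45398688e+00,  5.33251111e-02,  1.61418467e+00,  1.03642384e-05,
        1.47596298e+00, -1.18986861e-01]), 'joint_vel': array([ 0.00072287, -0.00076721, -0.00213144, -0.00144274,  0.00054107,
        0.00191074]), 'joint_efforts': array([ 9.31578252e-04, -3.94905674e+01, -3.71365142e+01, -8.39213499e-05,
        3.92286340e-03,  9.77058988e-06]), 'tool_pos': array([ 0.14595572, -0.60713744,  0.23014798]), 'tool_rot': array([-6.69085480e-04,  7.85371022e-01, -6.19024616e-01, -6.60343082e-04]), 'contact_force': array([-0.05112044, -0.57105818, -0.10348999]), 'ft_torque': array([ 0.01276657, -0.022942  ,  0.00766096]), 'gripper_width': 0.9962339479946909}
```

View pics/scene0.png

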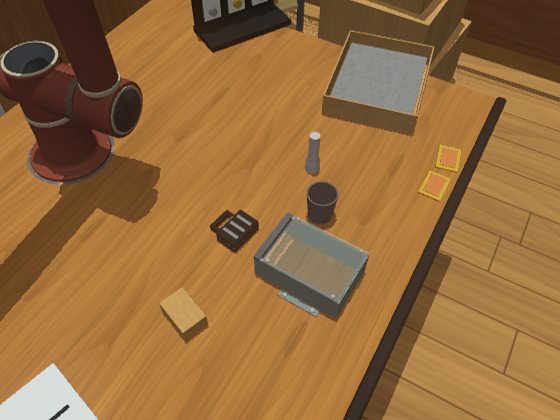

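View pics/top0.png

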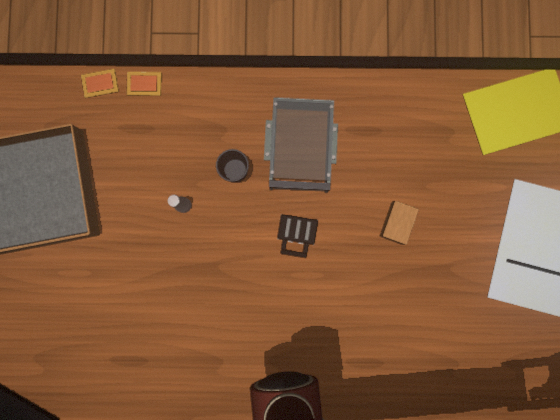

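The top view shows the drop box with its header bar at about (300,185). The case sits near (297,230) with its handle at (295,248), the cup is at (234,166), the torch is near (178,203) and the carton near (401,223). I'll zoom in and measure.

Run:
```python
from h import *
f=grab('top');im=f['img'][:,:,::-1]
c=im[85:265,215:425];cv2.imwrite('pics/topz.png',cv2.resize(c,None,fx=3.8,fy=3.3,interpolation=cv2.INTER_CUBIC)[:600,:800])
for n in('top','scene'):
    f=grab(n);g=f['img'].max(2)
    x0,x1,y0,y1=(265,330,205,265) if n=='top' else (200,262,200,255)
    m=np.zeros_like(g);m[y0:y1,x0:x1]=(g[y0:y1,x0:x1]<62)*255
    print(n);print('\n'.join(''.join('#' if v else '.' for v in r) for r in m[y0:y1,x0:x1]))
```

```text
top
.................................................................
.................................................................
.................................................................
.................................................................
.................................................................
.................................................................
.................................................................
.................................................................
.................................................................
.................................................................
.................#######.........................................
.................#############...................................
................#######.############.............................
................######.....###############.......................
................######.....#####....############.................
................#####......#####.....#####.#########.............
................#####......##.##.....#.#
[... 5634 characters left out ...]
.......
.........................##...####.########...................
..........................##..############....................
............................##.##########.....................
.............................####.######......................
..............................##....###.......................
...............................###.###........................
.................................####.........................
..................................#...........................
..............................................................
..............................................................
..............................................................
```

View pics/topz.png

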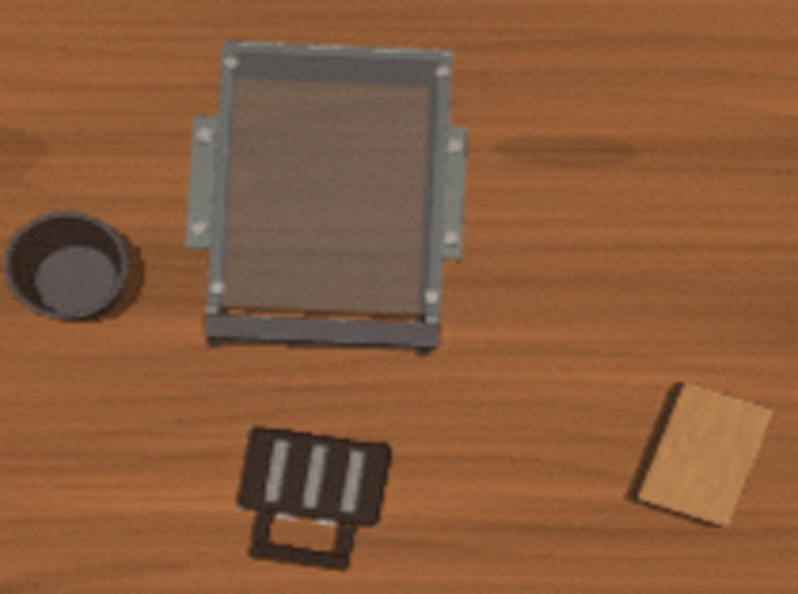

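Run:
```python
from h import *
f=grab('top')
g=cv2.GaussianBlur(f['img'],(0,0),.7).max(2)
m=np.zeros_like(g);m[205:265,265:330]=(g[205:265,265:330]<75)*255
m=cv2.morphologyEx(m,cv2.MORPH_CLOSE,np.ones((7,7)))
body=cv2.morphologyEx(m,cv2.MORPH_OPEN,np.ones((17,17)))
cs=max(cv2.findContours(m,0,1)[0],key=cv2.contourArea); 
P=np.array([cast(f,*p,0.034)[:2] for p in cs[:,0].astype(float)])
# handle
c=max(cv2.findContours(body,0,1)[0],key=cv2.contourArea)
r=cv2.minAreaRect(c);print('body rect px',r)
B=np.array([cast(f,*p,0.034)[:2] for p in cv2.boxPoints(r)]);print(B.round(4), np.linalg.norm(B-np.roll(B,1,0),axis=1).round(4),B.mean(0))
e=np.roll(B,-1,0)-B
for k in range(4):print(np.degrees(np.arctan2(e[k,1],e[k,0])))
z=lambda X,Y:(215+X/3.8-.5+.13,85+Y/3.3-.5+.15)
for nm,X,Y,h in [('hdrFL',207,340,.076),('hdrFR',436,348,.076),('hdrBL',207,313,.078),('hdrBR',439,322,.078),('backL',224,43,.074),('backR',452,54,.074),('tailL',250,557,.018),('tailR',346,569,.018),('bFL',255,428,.034),('bFR',390,446,.034),('bRL',240,505,.034),('bRR',377,524,.034),('cupL',5,265,.085),('cupR',129,265,.085)]:
    print(nm,cast(f,*z(X,Y),h).round(4))
```

```text
body rect px ((297.0, 229.0), (24.0, 34.0), 90.0)
[[ 0.5675  0.0383]
 [ 0.5683 -0.0425]
 [ 0.5115 -0.0428]
 [ 0.5106  0.0376]] [0.0568 0.0807 0.0569 0.0804] [ 0.53947583 -0.00235291]
-89.36318602511913
-179.65955307946558
90.63466991432371
0.6503341225463852
hdrFL [0.6324 0.064  0.076 ]
hdrFR [ 0.6284 -0.0749  0.076 ]
hdrBL [0.6512 0.0642 0.078 ]
hdrBR [ 0.6464 -0.0765  0.078 ]
backL [0.8449 0.0564 0.074 ]
backR [ 0.8385 -0.0842  0.074 ]
tailL [0.4811 0.0363 0.018 ]
tailR [ 0.4732 -0.0242  0.018 ]
bFL [0.5738 0.0342 0.034 ]
bFR [ 0.5618 -0.0503  0.034 ]
bRL [0.5184 0.0429 0.034 ]
bRR [ 0.5057 -0.0425  0.034 ]
cupL [0.6825 0.1865 0.085 ]
cupR [0.6834 0.1116 0.085 ]
```

Measured so far:
- **Case:** body centre about (0.540, -0.004), yaw about -8°.
- **Box:** hinge about (0.636, -0.006), yaw about -2°.

The sizes match the ones given. The rows can't command a lean directly, so I'll first go over to the box's azimuth at a safe height. There I'll see how the arm behaves at the edge of its reach.

```bash
python3 -m crank '[[0,0,0,0.9],[0,0,0,0.9],[0,0,0,0.8],[-2.5,-2.5,-0.5,0],[-2.8,-2.8,-0.5,0],[-2.8,-2.8,0,0],[-2.8,-2.8,0,0],[-2.8,-2.8,0,0],[-2.8,-2.8,0,0],[-2.8,-2.8,0,0]]'; python3 -m crank '[[-2.8,-2.8,0,0],[-2.8,-2.8,0,0],[-2.8,-2.8,0,0],[-2.8,-2.8,0,0],[-2.8,-2.8,0,0],[-2.8,-2.8,0,0],[-2.8,-2.8,0,0],[-2.8,-2.8,0,0],[-2.8,-2.8,0,0],[-2.8,-2.8,0,0]]'
```

```text
time: 1.13
tool_pos: [0.347, -0.4203, 0.2414]
tool_rot: [-0.0, -0.694, 0.72, -0.0]
contact_force: [0.9, 0.2, 1.4]
gripper_width: 0.998
time: 1.97
tool_pos: [0.6372, -0.1505, 0.2413]
tool_rot: [-0.0, -0.694, 0.72, -0.0]
contact_force: [0.7, -1.3, 1.0]
gripper_width: 1.0
```

```bash
python3 -m crank '[[-2.4,-2.9,0,0],[-2.4,-2.9,0,0],[-2.4,-2.9,0,0],[-2.4,-2.9,0,0],[-2.4,-2.9,0,0],[-2.0,-2.9,0,0],[0,-3.0,0,0],[0,-3.0,0,0],[0,-3.0,0,0],[0,-3.0,0,0]]'; python3 -m crank '[[0,-2,0,0],[0,-2,0,0],[0,-2,0,0],[0,-2,0,0]]'; python3 -c "
from h import *
s=manip.state();print(s['joint_pos'].round(3),s['tool_pos'].round(4),rot(s['tool_rot']).as_matrix().round(3).tolist())"
```

```text
time: 2.8
tool_pos: [0.9359, -0.0227, 0.241]
tool_rot: [-0.0, -0.694, 0.72, 0.0]
contact_force: [2.0, -0.7, 0.6]
gripper_width: 0.998
time: 3.13
tool_pos: [1.0041, -0.0257, 0.2352]
tool_rot: [0.001, -0.694, 0.72, -0.001]
contact_force: [32.4, -1.8, 31.7]
gripper_width: 1.0
[-1.000e-01  1.177e+00  5.400e-02  1.000e-03  1.907e+00  1.508e+00] [ 1.0041 -0.0257  0.2352] [[-0.037, -0.999, 0.004], [-0.999, 0.037, 0.0], [-0.0, -0.004, -1.0]]
```

```bash
python3 -m crank '[[0,0,0,0]]'; python3 -c "
from h import *
s=manip.state();print(s['joint_pos'].round(4),s['tool_pos'].round(4),rot(s['tool_rot']).as_matrix().round(4).tolist())"
```

```text
time: 3.22
tool_pos: [1.0018, -0.0256, 0.2199]
tool_rot: [-0.005, -0.694, 0.72, 0.006]
contact_force: [0.2, -0.3, -5.3]
gripper_width: 1.0
[-9.9800e-02  1.1838e+00  6.7900e-02  6.0000e-04  1.9063e+00  1.5078e+00] [ 1.0018 -0.0256  0.2199] [[-0.0366, -0.9992, -0.0163], [-0.9993, 0.0365, 0.0022], [-0.0016, 0.0164, -0.9999]]
```

```bash
python3 -m crank '[[0,1,0,0],[0,2,0,0],[0,0,0,0],[0,0,0,0]]'; python3 -c "
from h import *
s=manip.state();print(s['joint_pos'].round(4),s['tool_pos'].round(4),rot(s['tool_rot']).as_matrix().round(4).tolist())"
```

```text
time: 3.55
tool_pos: [0.9728, -0.0244, 0.2384]
tool_rot: [0.002, -0.694, 0.72, -0.002]
contact_force: [0.8, -0.0, 0.0]
gripper_width: 1.002
[-1.0150e-01  9.7400e-01  3.7590e-01  6.0000e-04  1.7862e+00  1.5058e+00] [ 0.9728 -0.0244  0.2384] [[-0.0364, -0.9993, 0.0055], [-0.9993, 0.0364, 0.0], [-0.0002, -0.0055, -1.0]]
```

The out-of-reach pushes left a small, lasting forward lean of 0.3°, so leaning this way works. I don't want to keep doing it at the elbow's stop. With the arm high and close in, the wrist-pitch limit should give the same forward lean more gently.

```bash
python3 -m crank '[[0.05,3,-2.5,0],[0.05,3,-2.5,0],[0.05,3,-2.5,0],[0.05,3,-2.5,0],[0.05,3,-2.5,0],[0.05,3,-2.5,0],[0.05,3,-2.5,0],[0.05,3,-2.5,0],[0.05,3,-2.5,0],[0.05,3,-2.5,0]]' 0.33; python3 -m crank '[[0.05,3,-2.5,0],[0.05,3,-2.5,0],[0.05,3,-2.5,0],[0.05,3,-2.5,0],[0.05,3,-2.5,0],[0.05,3,-2.5,0],[0.05,3,-2.5,0],[0.05,2,-1.5,0],[0,0,0,0]]'; python3 -c "
from h import *
s=manip.state();print(s['joint_pos'].round(4),s['tool_pos'].round(4),rot(s['tool_rot']).as_matrix().round(4).tolist())"
```

```text
time: 4.38
tool_pos: [0.6724, -0.0188, 0.4938]
tool_rot: [0.006, -0.694, 0.72, -0.007]
contact_force: [-0.1, 0.5, -0.2]
gripper_width: 0.328
time: 5.13
tool_pos: [0.4361, -0.0135, 0.6874]
tool_rot: [0.009, -0.694, 0.72, -0.012]
contact_force: [-0.6, 0.5, 0.5]
gripper_width: 0.329
[-2.0250e-01 -2.5770e-01  1.1346e+00  1.5000e-03  2.2345e+00  1.4061e+00] [ 0.4361 -0.0135  0.6874] [[-0.0369, -0.9989, 0.0298], [-0.9993, 0.0368, -0.0049], [0.0038, -0.03, -0.9995]]
```

```bash
python3 -m crank '[[-2.5,0,0,0],[-2.5,0,0,0],[-2,1,0,0],[0,1.5,-1,0],[0,1,-3,0],[0,0,-4,0],[0,0,-4,0],[0,0,-4,0],[0,0,-4,0],[0,0,0,0]]'; python3 -c "
from h import *
s=manip.state();print(s['joint_pos'].round(4),s['tool_pos'].round(4),rot(s['tool_rot']).as_matrix().round(4).tolist())"
```

```text
time: 5.97
tool_pos: [0.4049, 0.0566, 0.8794]
tool_rot: [0.013, -0.694, 0.72, -0.014]
contact_force: [-1.4, 0.9, 1.1]
gripper_width: 0.33
[-0.0436  0.0523  0.433  -0.      2.6183  1.5644] [0.4049 0.0566 0.8794] [[-0.0373, -0.9986, 0.0379], [-0.9993, 0.0372, -0.0017], [0.0003, -0.038, -0.9993]]
```

```bash
cat > st.py <<'E'
from h import *
s=manip.state();M=rot(s['tool_rot']).as_matrix()
print(s['joint_pos'].round(4),s['tool_pos'].round(4),'tilt %.2f az %.2f xaxis az %.2f xz %.3f'%(np.degrees(np.arccos(-M[2,2])),np.degrees(np.arctan2(M[1,2],M[0,2])),np.degrees(np.arctan2(M[1,0],M[0,0])),M[2,0]))
E
python3 -m crank '[[0,0,-4,0],[0,0,-4,0],[0,0,-4,0],[0,0,-4,0]]';python3 st.py
```

```text
time: 6.3
tool_pos: [0.3914, 0.0557, 0.9141]
tool_rot: [0.046, -0.692, 0.719, -0.048]
contact_force: [0.2, 0.1, 0.0]
gripper_width: 0.331
[-0.0485  0.0729  0.3165  0.0033  2.6191  1.5624] [0.3914 0.0557 0.9141] tilt 7.62 az -2.07 xaxis az -92.13 xz -0.000
```

The lean works: 7.6° now at azimuth -2.1°, which is the box's direction. I'll carry on, drawing back slightly to keep the elbow clear of its limit.

```bash
python3 -m crank '[[0,2,-3.5,0],[0,2,-3.5,0],[0,2,-3.5,0],[0,2,-3.5,0]]';python3 st.py
```

```text
time: 6.63
tool_pos: [0.2933, 0.0605, 0.9454]
tool_rot: [0.078, -0.689, 0.716, -0.082]
contact_force: [0.5, -0.6, 0.6]
gripper_width: 0.33
[-4.7600e-02 -9.8800e-02  3.9480e-01  1.7000e-03  2.6194e+00  1.5622e+00] [0.2933 0.0605 0.9454] tilt 12.96 az -2.52 xaxis az -92.16 xz 0.001
```

```bash
python3 -m crank '[[0,0.3,-4,0],[0,0.3,-4,0],[0,0.3,-4,0],[0,0.3,-4,0]]';python3 st.py
```

```text
time: 6.97
tool_pos: [0.2555, 0.0666, 0.9795]
tool_rot: [0.114, -0.684, 0.71, -0.122]
contact_force: [0.8, -0.7, 0.8]
gripper_width: 0.328
[-0.0167 -0.106   0.2931 -0.0236  2.6191  1.5695] [0.2555 0.0666 0.9795] tilt 19.22 az -3.01 xaxis az -92.22 xz 0.005
```

```bash
python3 -m crank '[[0,1.2,-3.9,0],[0,1.2,-3.9,0],[0,1.2,-3.9,0],[0,1.2,-3.9,0]]';python3 st.py
```

```text
time: 7.3
tool_pos: [0.173, 0.0806, 1.0018]
tool_rot: [0.144, -0.676, 0.705, -0.159]
contact_force: [0.4, -0.2, 1.0]
gripper_width: 0.33
[ 0.2203 -0.1836  0.2767 -0.2413  2.6192  1.5978] [0.173  0.0806 1.0018] tilt 24.78 az -3.90 xaxis az -92.55 xz 0.011
```

Run:
```python
import numpy as np
D=[(.05333,1.61418,1.47596,.14596,-.60714,.23015),(.974,.3759,1.7862,.9728,-.0244,.2384),(-.2577,1.1346,2.2345,.4361,-.0135,.6874),(.0523,.433,2.6183,.4049,.0566,.8794),(.0729,.3165,2.6191,.3914,.0557,.9141),(-.0988,.3948,2.6194,.2933,.0605,.9454),(-.106,.2931,2.6191,.2555,.0666,.9795)]
A=[];b=[]
for j1,j2,j4,x,y,z in D:
    r=np.sqrt(x*x+y*y-.0747**2);a=j1+j2;s=a+j4
    A+=[[np.sin(j1),np.sin(a),np.cos(a),np.sin(s),1,0],[np.cos(j1),np.cos(a),-np.sin(a),np.cos(s),0,1]];b+=[r,z]
s,res,rk,sv=np.linalg.lstsq(np.array(A),np.array(b),rcond=None);print(s.round(4),(np.array(A)@s-b).round(4))
from scipy.optimize import least_squares
for t in (24.8,30):
  for x,z in((.40,.10),(.42,.05),(.43,.008),(.46,.008),(.63,.006)):
    S=np.pi-np.radians(t);r=np.sqrt(x*x-.0747**2)
    f=lambda q:[s[0]*np.sin(q[0])+s[1]*np.sin(q[0]+q[1])+s[2]*np.cos(q[0]+q[1])+s[3]*np.sin(S)+s[4]-r, s[0]*np.cos(q[0])+s[1]*np.cos(q[0]+q[1])-s[2]*np.sin(q[0]+q[1])+s[3]*np.cos(S)+s[5]-z]
    o=least_squares(f,[-.3,2.3]);print(t,x,z,o.x.round(3),round(S-o.x.sum(),3),o.cost)
```

```text
[4.264e-01 6.098e-01 9.600e-02 2.761e-01 1.000e-04 2.349e-01] [-0.      0.     -0.     -0.      0.      0.      0.0002 -0.     -0.0002
  0.0001 -0.0004 -0.      0.0003 -0.0001]
24.8 0.4 0.1 [-0.836  2.53 ] 1.015 2.385101743381172e-20
24.8 0.42 0.05 [-0.64   2.519] 0.83 7.659077588106522e-27
24.8 0.43 0.008 [-0.484  2.509] 0.684 1.1007215000139073e-18
24.8 0.46 0.008 [-0.367  2.433] 0.643 1.5956929285555074e-24
24.8 0.63 0.006 [0.098 2.027] 0.584 1.8279631575437912e-23
30 0.4 0.1 [-0.942  2.596] 0.963 6.322019936295177e-18
30 0.42 0.05 [-0.723  2.582] 0.759 9.259568463611856e-25
30 0.43 0.008 [-0.547  2.568] 0.597 1.5587664781819482e-17
30 0.46 0.008 [-0.416  2.49 ] 0.545 1.346850077006863e-21
30 0.63 0.006 [0.072 2.08 ] 0.466 9.736779759635928e-25
```

The fitted kinematics show that a 25° lean can reach everything needed, with joint margins. By my clearance sums 25° is enough to get past the header. Next I'll work out the moves down to behind the case.

```bash
cat > to.py <<'E'
import sys
from h import *
s=manip.state();M=rot(s['tool_rot']).as_matrix();p=s['tool_pos']
for a in sys.argv[1:]:
    t=np.array(eval(a));d=M.T@(t-p)*100;print(t,'cm',d.round(2),'len',np.linalg.norm(d).round(1));p=t
E
python3 to.py '(.45,.002,.65)' '(.445,.002,.09)'; python3 -c "
from h import *
print(rot(manip.state()['tool_rot']).as_matrix().round(4))"
```

```text
[0.45  0.002 0.65 ] cm [  6.24 -10.67  43.75] len 45.5
[0.445 0.002 0.09 ] cm [-0.59 23.91 50.64] len 56.0
[[-0.0444 -0.9073  0.4181]
 [-0.999   0.0358 -0.0285]
 [ 0.0109 -0.4189 -0.9079]]
```

```bash
python3 -m crank '[[0.35,-0.6,2.4,0],[0.35,-0.6,2.4,0],[0.35,-0.6,2.4,0],[0.35,-0.6,2.4,0],[0.35,-0.6,2.4,0],[0.35,-0.6,2.4,0],[0.35,-0.6,2.4,0],[0.35,-0.6,2.4,0],[0.35,-0.6,2.4,0],[0.35,-0.6,2.4,0]]';python3 st.py;  python3 -m crank '[[0.35,-0.6,2.4,0],[0.35,-0.6,2.4,0],[0.35,-0.6,2.4,0],[0.35,-0.6,2.4,0],[0.35,-0.6,2.4,0],[0.35,-0.6,2.4,0],[0.35,-0.6,2.4,0],[0.35,-0.6,2.4,0],[0,0,0,0]]'; python3 st.py; python3 to.py '(.45,.002,.65)' '(.445,.002,.09)'
```

```text
time: 8.13
tool_pos: [0.3274, 0.0377, 0.8082]
tool_rot: [0.144, -0.677, 0.704, -0.158]
contact_force: [-0.0, -0.9, 0.8]
gripper_width: 0.332
[-0.1384 -0.5264  1.1118  0.0349  2.1256  1.4956] [0.3274 0.0377 0.8082] tilt 24.71 az -3.86 xaxis az -92.35 xz 0.012
time: 8.88
tool_pos: [0.4516, 0.0024, 0.6483]
tool_rot: [0.141, -0.678, 0.705, -0.154]
contact_force: [0.5, -0.7, -1.9]
gripper_width: 0.333
[-0.1922 -0.5212  1.4369  0.0531  1.8082  1.4408] [0.4516 0.0024 0.6483] tilt 24.08 az -3.75 xaxis az -92.36 xz 0.011
[0.45  0.002 0.65 ] cm [ 0.05  0.07 -0.22] len 0.2
[0.445 0.002 0.09 ] cm [-0.59 23.3  50.92] len 56.0
```

```bash
python3 -m crank '[[0,1.15,2.5,0],[0,1.15,2.5,0],[0,1.15,2.5,0],[0,1.15,2.5,0],[0,1.15,2.5,0],[0,1.15,2.5,0],[0,1.15,2.5,0],[0,1.15,2.5,0],[0,1.15,2.5,0],[0,1.15,2.5,0]]';python3 st.py;  python3 -m crank '[[0,1.15,2.5,0],[0,1.15,2.5,0],[0,1.15,2.5,0],[0,1.15,2.5,0],[0,1.15,2.5,0],[0,1.15,2.5,0],[0,1.15,2.5,0],[0,1.0,2.3,0],[0,1.0,2.2,0],[0,0,0,0]]'; python3 st.py; python3 to.py '(.435,.002,.04)' '(.435,.002,.01)'
```

```text
time: 9.72
tool_pos: [0.4488, 0.0001, 0.3802]
tool_rot: [0.144, -0.678, 0.703, -0.159]
contact_force: [0.3, 0.1, 0.4]
gripper_width: 0.333
[-0.2014 -0.7423  2.0247  0.0566  1.4306  1.4112] [4.488e-01 1.000e-04 3.802e-01] tilt 24.77 az -3.86 xaxis az -92.31 xz 0.012
time: 10.55
tool_pos: [0.4464, -0.0022, 0.1326]
tool_rot: [0.141, -0.678, 0.704, -0.154]
contact_force: [-0.1, -0.3, -1.8]
gripper_width: 0.331
[-0.2099 -0.6712  2.3894  0.0705  1.0075  1.3736] [ 0.4464 -0.0022  0.1326] tilt 24.13 az -3.65 xaxis az -92.29 xz 0.011
[0.435 0.002 0.04 ] cm [-0.47  4.84  7.97] len 9.3
[0.435 0.002 0.01 ] cm [-0.03  1.23  2.74] len 3.0
```

Run:
```python
from h import *
f=grab('scene','s1.png');cv2.imwrite('pics/s1z.png',cv2.resize(f['img'][140:290,150:350,::-1],None,fx=4,fy=4,interpolation=cv2.INTER_CUBIC))
f=grab('top');cv2.imwrite('pics/t1z.png',cv2.resize(f['img'][130:280,215:415,::-1],None,fx=4,fy=4,interpolation=cv2.INTER_CUBIC))
```

```text
(no output)
```

View pics/s1z.png

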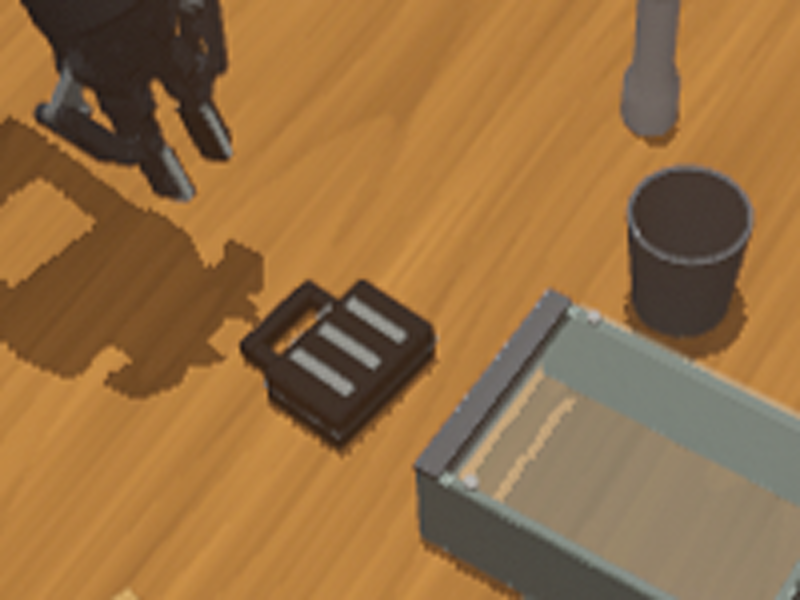

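View pics/t1z.png

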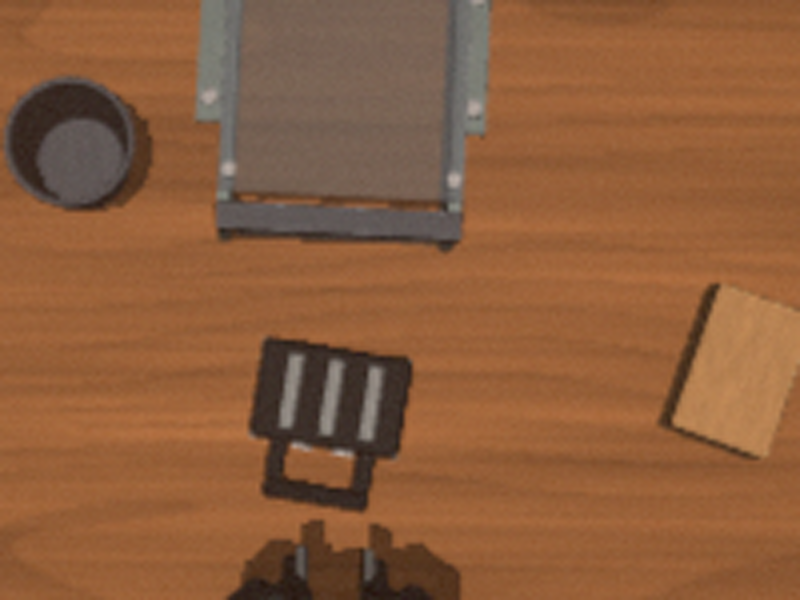

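The scene view shows the fingers at about (195,170) zoomed, 24° lean, tips leading towards the case, with nothing disturbed. In the top view the fingers are centred about 4 mm to the right of the handle. I'll correct that and go down, then feel for the counter.

```bash
python3 -m crank '[[-0.1,1.0,1.6,0],[-0.1,1.0,1.6,0],[-0.1,1.0,1.6,0],[-0.1,1.0,1.6,0],[-0.1,0.9,1.6,0],[0,0,0,0],[0,0,0,0]]';python3 st.py; python3 to.py '(.435,.002,.01)'
```

```text
time: 11.23
tool_pos: [0.439, 0.0014, 0.0457]
tool_rot: [0.144, -0.678, 0.704, -0.158]
contact_force: [1.2, -1.0, 0.4]
gripper_width: 0.332
[-0.2037 -0.5572  2.4803  0.0805  0.7924  1.3607] [0.439  0.0014 0.0457] tilt 24.71 az -3.80 xaxis az -92.31 xz 0.012
[0.435 0.002 0.01 ] cm [-0.08  1.86  3.07] len 3.6
```

```bash
python3 -m crank '[[0,0.5,1.0,0],[0,0.5,1.0,0],[0,0.4,0.8,0],[0,0.2,0.4,0],[0,0,0,0],[0,0,0,0]]';python3 st.py; python3 -m crank '[[0,0.05,0.09,0],[0,0,0,0]]'; python3 -m crank '[[0,0.05,0.09,0],[0,0,0,0]]';python3 -m crank '[[0,0.05,0.09,0],[0,0,0,0]]'
```

```text
time: 11.73
tool_pos: [0.4379, 0.0009, 0.0098]
tool_rot: [0.144, -0.677, 0.704, -0.159]
contact_force: [0.1, 0.7, 0.3]
gripper_width: 0.33
[-0.2059 -0.4687  2.4962  0.0916  0.6879  1.3448] [0.4379 0.0009 0.0098] tilt 24.75 az -3.82 xaxis az -92.33 xz 0.012
time: 11.9
tool_pos: [0.4372, 0.0011, 0.008]
tool_rot: [0.144, -0.678, 0.704, -0.158]
contact_force: [0.1, 0.4, -0.2]
gripper_width: 0.326
time: 12.07
tool_pos: [0.4364, 0.0012, 0.006]
tool_rot: [0.143, -0.678, 0.704, -0.158]
contact_force: [0.1, 0.2, 0.3]
gripper_width: 0.331
time: 12.23
tool_pos: [0.436, 0.0013, 0.0045]
tool_rot: [0.143, -0.678, 0.704, -0.157]
contact_force: [0.6, 0.4, -0.5]
gripper_width: 0.333
```

```bash
python3 -m crank '[[0,0.04,0.09,0],[0,0,0,0]]'; python3 -m crank '[[0,0.04,0.09,0],[0,0,0,0]]'|sed -n 2,4p;python3 -m crank '[[0,0.04,0.09,0],[0,0,0,0]]'|sed -n 2,4p
```

```text
time: 12.4
tool_pos: [0.436, 0.0013, 0.0035]
tool_rot: [0.143, -0.678, 0.704, -0.157]
contact_force: [-0.4, 1.2, -0.6]
gripper_width: 0.333
tool_pos: [0.4363, 0.0012, 0.0029]
tool_rot: [0.143, -0.678, 0.704, -0.157]
contact_force: [-2.3, 0.7, 4.1]
tool_pos: [0.4365, 0.0012, 0.0026]
tool_rot: [0.143, -0.678, 0.704, -0.157]
contact_force: [-8.7, 1.0, 12.5]
```

The counter is felt at TCP z of about 3 mm. I'll rise about 2 mm and then start the push along the box axis.

```bash
python3 -m crank '[[0,-0.14,-0.3,0],[0,0,0,0],[0,0,0,0]]'; python3 st.py
python3 - <<'E'
from h import *
s=manip.state();M=rot(s['tool_rot']).as_matrix();a=-.037
print('1cm along box x:',(M.T@[np.cos(a),np.sin(a),0]).round(4),'1cm box y',(M.T@[-np.sin(a),np.cos(a),0]).round(4),'up',M[2].round(4))
E
```

```text
time: 12.98
tool_pos: [0.4363, 0.0012, 0.0052]
tool_rot: [0.143, -0.678, 0.704, -0.158]
contact_force: [-0.1, -0.2, 0.5]
gripper_width: 0.328
[-0.206  -0.4604  2.4996  0.0927  0.6785  1.3431] [0.4363 0.0012 0.0052] tilt 24.62 az -3.79 xaxis az -92.33 xz 0.012
1cm along box x: [-0.0036 -0.9092  0.4164] 1cm box y [-0.9999 -0.0016 -0.0121] up [ 0.0117 -0.4164 -0.9091]
```

```bash
python3 -m crank '[[-0.1,-0.91,0.416,0],[-0.1,-0.91,0.416,0],[0,-0.455,0.208,0],[0,-0.455,0.208,0],[0,-0.455,0.208,0],[0,-0.455,0.208,0],[0,-0.455,0.208,0],[0,-0.455,0.208,0],[0,0,0,0]]'; python3 st.py;python3 - <<'E'
from h import *
f=grab('top');cv2.imwrite('pics/t2z.png',cv2.resize(f['img'][130:280,215:415,::-1],None,fx=4,fy=4,interpolation=cv2.INTER_CUBIC))
E
```

```text
time: 13.73
tool_pos: [0.4871, 0.0011, 0.0053]
tool_rot: [0.144, -0.678, 0.704, -0.158]
contact_force: [-0.1, 0.0, 0.2]
gripper_width: 0.335
[-0.1777 -0.2752  2.372   0.0802  0.6189  1.376 ] [0.4871 0.0011 0.0053] tilt 24.62 az -3.78 xaxis az -92.33 xz 0.012
```

View pics/t2z.png

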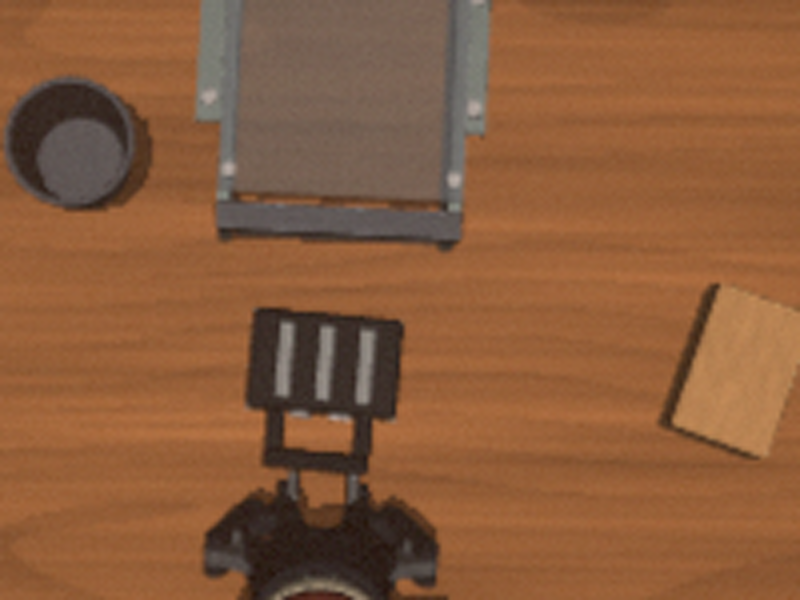

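The case is squaring up (yaw about -4° now) and both fingers press on the handle bar at about (317,465) zoomed. I'll measure it and carry on.

```bash
python3 - <<'E'
from h import *
f=grab('top')
z=lambda X,Y:(215+X/4-.38,130+Y/4-.38)
H=np.array([.6356,-.0058]);a=-.037;Rb=np.array([[np.cos(a),np.sin(a)],[-np.sin(a),np.cos(a)]])
for n,X,Y,h in[('FL',255,309,.034),('FR',403,322,.034),('RL',247,405,.034),('RR',394,419,.034),('tail',316,469,.018)]:
    p=cast(f,*z(X,Y),h);print(n,p.round(4),'box',(Rb@(p[:2]-H)).round(4))
E
python3 -m crank '[[0,-0.455,0.208,0],[0,-0.455,0.208,0],[0,-0.455,0.208,0],[0,-0.455,0.208,0],[0,-0.455,0.208,0],[0,-0.455,0.208,0],[0,-0.455,0.208,0],[0,-0.455,0.208,0]]'; python3 st.py
```

```text
FL [0.5915 0.0424 0.034 ] box [-0.0458  0.0465]
FR [ 0.5848 -0.0456  0.034 ] box [-0.0493 -0.0417]
RL [0.5345 0.0465 0.034 ] box [-0.103   0.0485]
RR [ 0.5271 -0.0406  0.034 ] box [-0.1071 -0.0388]
tail [0.4971 0.0049 0.018 ] box [-0.1388  0.0056]
time: 14.5
tool_pos: [0.5268, -0.0004, 0.005]
tool_rot: [0.143, -0.678, 0.704, -0.157]
contact_force: [-0.1, 0.3, 0.0]
gripper_width: 0.329
[-0.164  -0.1557  2.2759  0.0728  0.5955  1.3934] [ 5.268e-01 -4.000e-04  5.000e-03] tilt 24.58 az -3.77 xaxis az -92.32 xz 0.012
```

```bash
python3 -m crank '[[0,-0.455,0.208,0],[0,-0.455,0.208,0],[0,-0.455,0.208,0],[0,-0.455,0.208,0],[0,-0.455,0.208,0],[0,-0.455,0.208,0]]'; python3 -m crank '[[0,-0.455,0.208,0],[0,-0.455,0.208,0],[0,-0.455,0.208,0],[0,-0.455,0.208,0],[0,-0.455,0.208,0],[0,-0.455,0.208,0]]';python3 st.py;python3 - <<'E'
from h import *
f=grab('top');cv2.imwrite('pics/t3z.png',cv2.resize(f['img'][90:240,215:415,::-1],None,fx=4,fy=4,interpolation=cv2.INTER_CUBIC))
E
```

```text
time: 15.0
tool_pos: [0.5566, -0.0016, 0.005]
tool_rot: [0.143, -0.678, 0.704, -0.157]
contact_force: [-1.0, 0.3, -0.1]
gripper_width: 0.331
time: 15.5
tool_pos: [0.5867, -0.0029, 0.005]
tool_rot: [0.143, -0.678, 0.704, -0.157]
contact_force: [-0.8, -0.5, -0.5]
gripper_width: 0.33
[-0.1481 -0.0022  2.1333  0.062   0.5835  1.4163] [ 0.5867 -0.0029  0.005 ] tilt 24.59 az -3.78 xaxis az -92.32 xz 0.012
```

View pics/t3z.png

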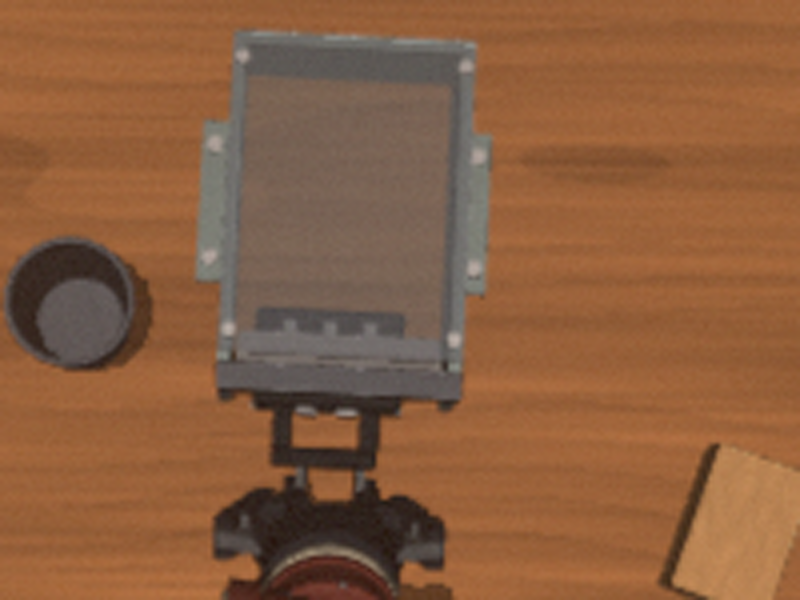

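The flap has swung in and rests on the case at about (335,350) zoomed; the case is square and central. Before the last 49 mm I'll check how far back the knuckles lie relative to the header bar.

Run:
```python
from h import *
f=grab('top');z=lambda X,Y:(215+X/4-.38,90+Y/4-.38)
for n,X,Y in[('knuckL front',255,490),('knuckR front',400,490),('knR outer',440,525)]:
    for h in(.05,.07,.09,.11):print(n,h,cast(f,*z(X,Y),h).round(4))
print('tail',cast(f,*z(325,467),.018).round(4))
f=grab('scene');cv2.imwrite('pics/s3z.png',cv2.resize(f['img'][140:290,170:370,::-1],None,fx=4,fy=4,interpolation=cv2.INTER_CUBIC))
```

```text
knuckL front 0.05 [0.578  0.0422 0.05  ]
knuckL front 0.07 [0.5766 0.042  0.07  ]
knuckL front 0.09 [0.5753 0.0419 0.09  ]
knuckL front 0.11 [0.5739 0.0418 0.11  ]
knuckR front 0.05 [ 0.5789 -0.0429  0.05  ]
knuckR front 0.07 [ 0.5775 -0.0416  0.07  ]
knuckR front 0.09 [ 0.5762 -0.0404  0.09  ]
knuckR front 0.11 [ 0.5748 -0.0391  0.11  ]
knR outer 0.05 [ 0.5586 -0.0664  0.05  ]
knR outer 0.07 [ 0.5576 -0.0648  0.07  ]
knR outer 0.09 [ 0.5566 -0.0632  0.09  ]
knR outer 0.11 [ 0.5555 -0.0615  0.11  ]
tail [5.944e-01 4.000e-04 1.800e-02]
```

View pics/s3z.png

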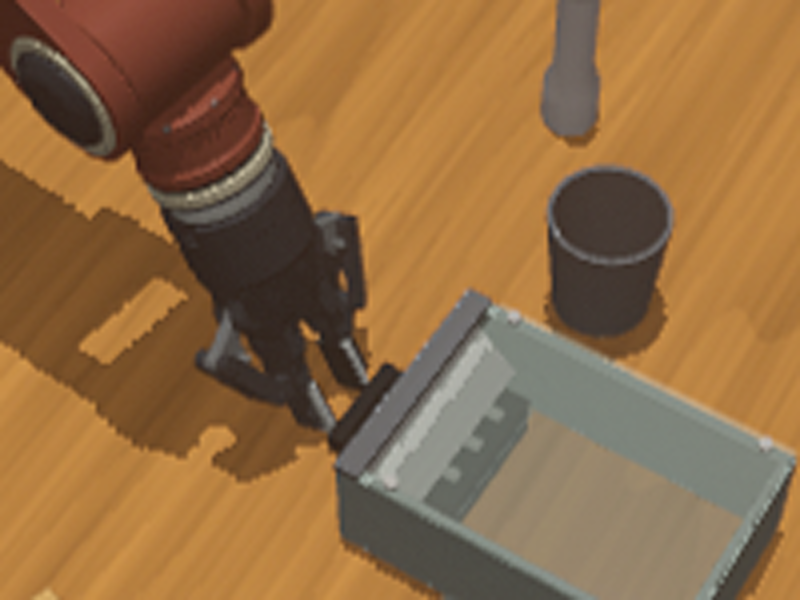

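```bash
python3 -m crank '[[0,-0.455,0.208,0],[0,-0.455,0.208,0],[0,-0.455,0.208,0],[0,-0.455,0.208,0],[0,-0.455,0.208,0],[0,-0.455,0.208,0],[0,-0.455,0.208,0],[0,0,0,0]]'; python3 -m crank '[[0,-0.364,0.166,0],[0,0,0,0]]';python3 st.py;python3 - <<'E'
from h import *
f=grab('top');cv2.imwrite('pics/t4z.png',cv2.resize(f['img'][90:240,215:415,::-1],None,fx=4,fy=4,interpolation=cv2.INTER_CUBIC))
f=grab('scene');cv2.imwrite('pics/s4z.png',cv2.resize(f['img'][160:310,210:410,::-1],None,fx=4,fy=4,interpolation=cv2.INTER_CUBIC))
E
```

```text
time: 16.32
tool_pos: [0.6226, -0.0044, 0.0056]
tool_rot: [0.144, -0.677, 0.704, -0.158]
contact_force: [0.1, 0.4, 0.4]
gripper_width: 0.333
time: 16.48
tool_pos: [0.6259, -0.0045, 0.0054]
tool_rot: [0.144, -0.678, 0.704, -0.158]
contact_force: [-0.3, -0.2, -0.3]
gripper_width: 0.332
[-0.1398  0.0867  2.0405  0.0556  0.5862  1.4294] [ 0.6259 -0.0045  0.0054] tilt 24.64 az -3.78 xaxis az -92.33 xz 0.012
```

View pics/t4z.png

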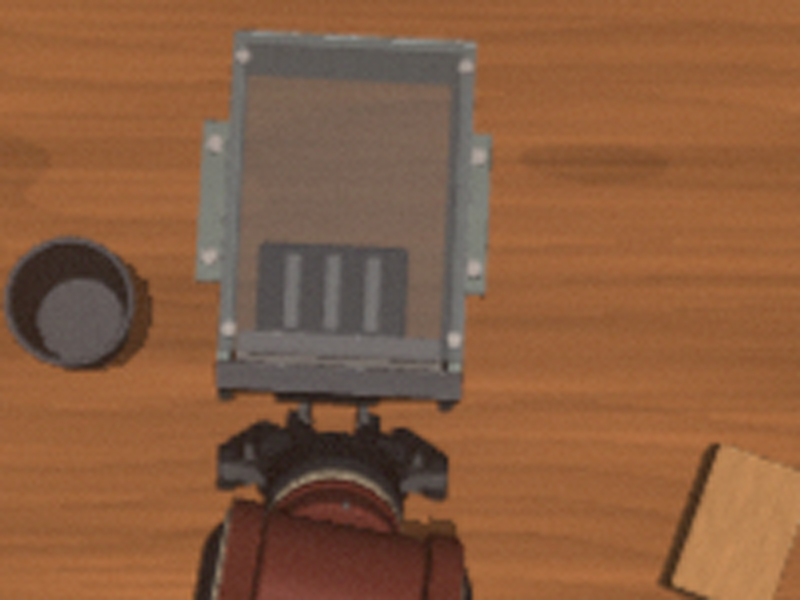

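View pics/s4z.png

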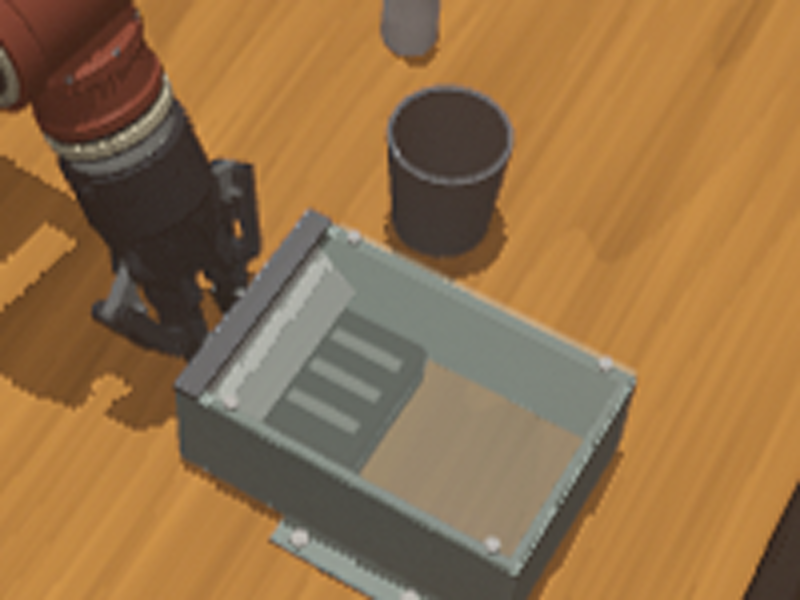

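The case body is in view under the roof, square, with the flap resting on its rear end. It needs about 10-12 mm more. I'll measure the body's front edge through the roof.

```bash
cat > fr.py <<'E'
from h import *
import sys
f=grab('top');z=lambda X,Y:(215+X/4-.38,90+Y/4-.38)
H=np.array([.6356,-.0058]);a=-.037;Rb=np.array([[np.cos(a),np.sin(a)],[-np.sin(a),np.cos(a)]])
for p in sys.argv[1:]:
    X,Y=eval(p);print(p,(Rb@(cast(f,*z(X,Y),.034)[:2]-H)*1000).round(1))
p=manip.state()['tool_pos'];print('tcp box mm',(Rb@(p[:2]-H)*1000).round(1))
E
python3 fr.py '(262,242)' '(408,248)' 
python3 -m crank '[[0,-0.364,0.166,0],[0,-0.364,0.166,0],[0,0,0,0]]'; python3 -m crank '[[0,-0.273,0.125,0],[0,0,0,0]]';python3 st.py;python3 - <<'E'
from h import *
f=grab('top');cv2.imwrite('pics/t5z.png',cv2.resize(f['img'][90:240,215:415,::-1],None,fx=4,fy=4,interpolation=cv2.INTER_CUBIC))
f=grab('scene');cv2.imwrite('pics/s5z.png',cv2.resize(f['img'][160:310,210:410,::-1],None,fx=4,fy=4,interpolation=cv2.INTER_CUBIC))
E
```

```text
(262,242) [90.8 49. ]
(408,248) [ 91.4 -38.7]
tcp box mm [-10.1   1. ]
time: 16.88
tool_pos: [0.634, -0.0049, 0.0054]
tool_rot: [0.144, -0.678, 0.704, -0.158]
contact_force: [1.6, -0.0, -0.9]
gripper_width: 0.329
time: 17.05
tool_pos: [0.6367, -0.0049, 0.0053]
tool_rot: [0.143, -0.678, 0.704, -0.158]
contact_force: [-0.2, 0.0, -1.6]
gripper_width: 0.325
[-0.1378  0.1107  2.0145  0.0539  0.5884  1.4328] [ 0.6367 -0.0049  0.0053] tilt 24.62 az -3.78 xaxis az -92.33 xz 0.012
```

View pics/t5z.png

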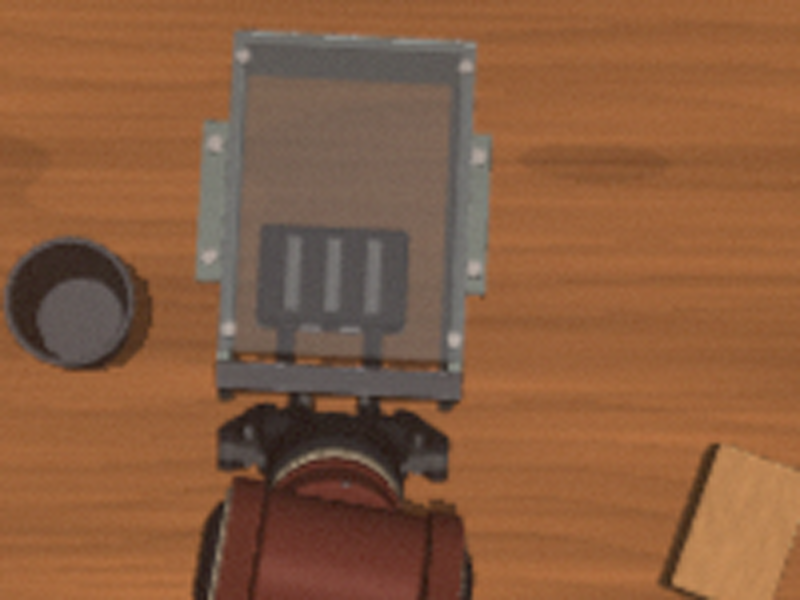

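View pics/s5z.png

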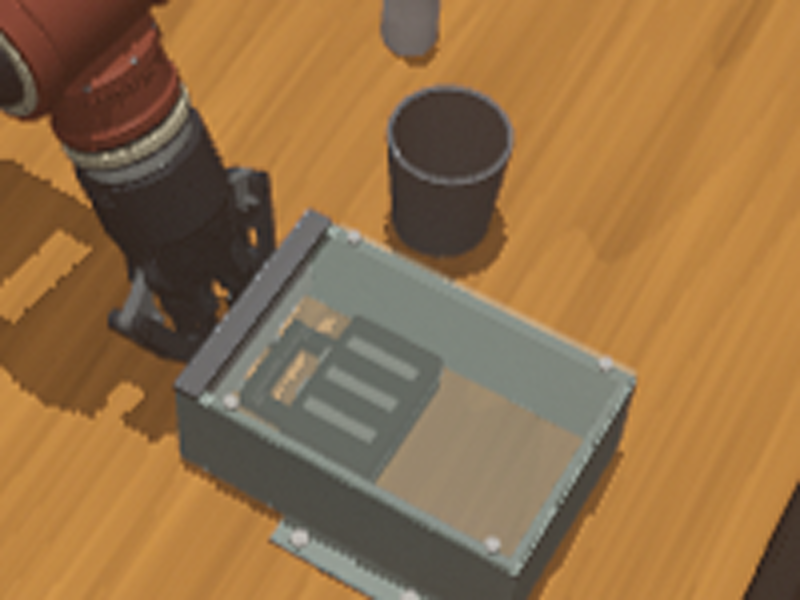

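```bash
python3 fr.py '(262,226)' '(408,231)' '(260,325)' '(404,331)' '(403,409)' '(273,409)'
```

```text
(262,226) [100.5  49.5]
(408,231) [101.7 -38.2]
(260,325) [40.6 47.8]
(404,331) [ 41.1 -38.4]
(403,409) [ -5.8 -39.8]
(273,409) [-9.5 37.6]
tcp box mm [0.8 0.9]
```

The body's rear is now about 41 mm past the hinge (36 needed), and the flap has dropped behind it onto the fingers. I'll push 2 mm more for margin, then draw the fingers straight back.

```bash
python3 -m crank '[[0,-0.18,0.083,0],[0,0,0,0]]'; python3 -m crank '[[0,0.3,-0.13,0],[0,0.455,-0.208,0],[0,0.455,-0.208,0],[0,0.455,-0.208,0],[0,0.91,-0.416,0],[0,0.91,-0.416,0],[0,0.91,-0.416,0],[0,0.91,-0.416,0],[0,0.91,-0.416,0],[0,0,0,0]]';python3 st.py;python3 - <<'E'
from h import *
f=grab('top');cv2.imwrite('pics/t6z.png',cv2.resize(f['img'][90:240,215:415,::-1],None,fx=4,fy=4,interpolation=cv2.INTER_CUBIC))
f=grab('scene');cv2.imwrite('pics/s6z.png',cv2.resize(f['img'][160:310,210:410,::-1],None,fx=4,fy=4,interpolation=cv2.INTER_CUBIC))
E
```

```text
time: 17.37
tool_pos: [0.6382, -0.0049, 0.005]
tool_rot: [0.143, -0.678, 0.704, -0.157]
contact_force: [-0.3, 0.6, -0.4]
gripper_width: 0.333
time: 18.2
tool_pos: [0.5674, -0.0019, 0.004]
tool_rot: [0.143, -0.678, 0.704, -0.157]
contact_force: [0.3, 0.3, -0.9]
gripper_width: 0.331
[-0.1523 -0.0463  2.1781  0.065   0.5854  1.41  ] [ 0.5674 -0.0019  0.004 ] tilt 24.46 az -3.75 xaxis az -92.32 xz 0.011
```

View pics/t6z.png

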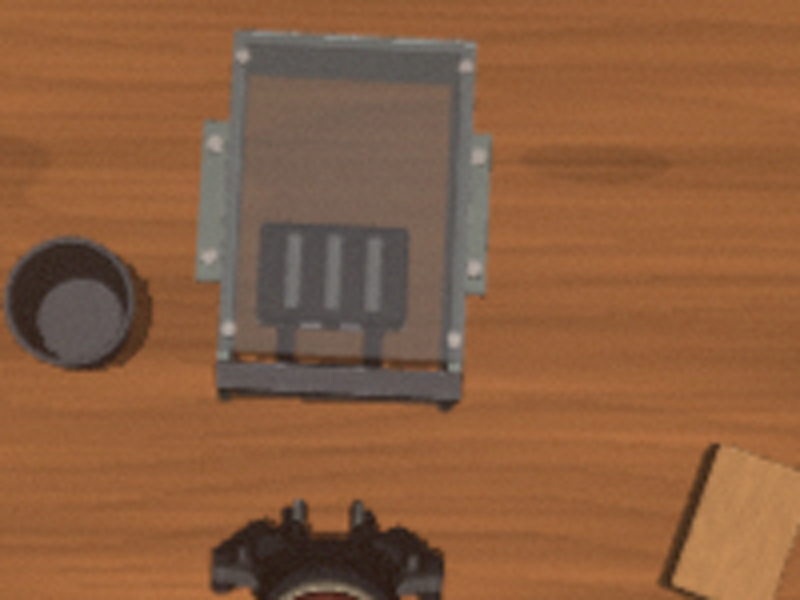

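View pics/s6z.png

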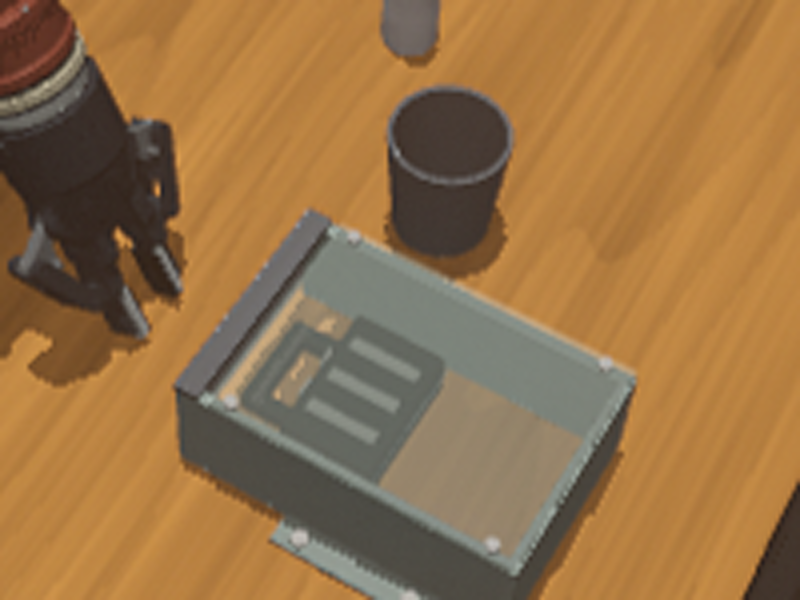

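The whole case lies inside, with the handle's rear bar inside the mouth. The lit strip behind the flap line matches the first picture, so the flap hangs shut. I'll move the fingers clear, check the case and the bystanders once more, and hand in.

```bash
python3 -m crank '[[0,0.4,-1.0,0],[0,0.4,-1.0,0],[0,0.4,-1.0,0],[0,0.4,-1.0,0],[0,0,0,0],[0,0,0,0],[0,0,0,0],[0,0,0,0],[0,0,0,0],[0,0,0,0]]'; python3 st.py; python3 fr.py '(262,223)' '(408,229)' '(260,322)' '(404,328)'
python3 - <<'E'
from h import *
a=cv2.imread('pics/scene0.png').astype(int)
f=grab('scene','s7.png');b=f['img'][:,:,::-1].astype(int);d=np.abs(a-b).max(2)
for n,(x0,x1,y0,y1) in dict(torch=(300,325,128,178),cup=(303,342,180,226),carton=(158,210,286,340),mouthstrip=(262,300,225,275)).items(): print(n,d[y0:y1,x0:x1].max(),(d[y0:y1,x0:x1]>25).sum())
cv2.imwrite('pics/s7z.png',np.hstack([cv2.resize(i[205:305,250:350].astype('uint8'),None,fx=4,fy=4,interpolation=cv2.INTER_CUBIC) for i in(a,b)]))
E
```

```text
time: 19.13
tool_pos: [0.5388, -0.0006, 0.0342]
tool_rot: [0.143, -0.678, 0.704, -0.157]
contact_force: [-0.0, -0.5, 0.6]
gripper_width: 0.332
[-0.1596 -0.186   2.2409  0.0635  0.661   1.4075] [ 0.5388 -0.0006  0.0342] tilt 24.54 az -3.77 xaxis az -92.32 xz 0.012
(262,223) [102.4  49.5]
(408,229) [102.9 -38.2]
(260,322) [42.4 47.8]
(404,328) [ 42.9 -38.3]
tcp box mm [-97.    1.6]
torch 9 0
cup 8 0
carton 9 0
mouthstrip 91 618
```

View pics/s7z.png

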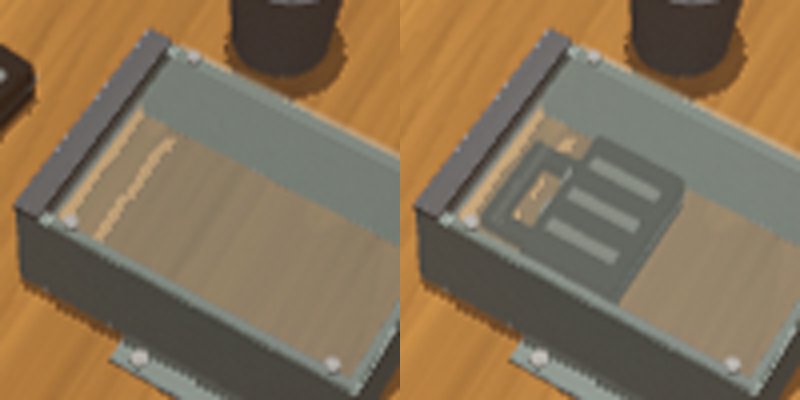

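The light strips at the mouth are the same before and after, so the flap is shut. The case is fully inside, and the torch, cup and carton show no change.

```bash
python3 -c "
from plant import manip
print(manip.job_done())"
```

```text
the job is handed in; nothing more can be done
None
```

The case is in the drop box, handle included, and the flap hangs shut behind it. I handed the job in at about 19 s, with the fingers roughly 0.1 m clear of the mouth.

**How it was done:** The rows can't command a lean. I built one of about 25° by pushing against the wrist-pitch limit high above the counter. I then set the two part-open fingers behind the handle bar and slid the case along the box axis. That squared it up (yaw from about -8° to the box's -2°), swung the flap in and took the case fully inside, and I drew the fingers straight back.

**Last checks:**
- **Case:** the rear of its body measured about 42 mm past the hinge line, where 36 mm is needed. The handle's end is therefore about 8 mm inside.
- **Flap:** the light strip at the mouth looks the same as in the first picture. I judged it shut from that; its angle was not measured.
- **Torch, carton and cup:** no change in the pictures.
- **Forces:** below about 2 N at every reading during the push, and about 15 N when I felt for the counter.

**Possible problem:** early on, while I tried the reach limit, the elbow joint read 0.054 for a moment. Its stated limit is 0.06, so it may count as passing its range. The wrist force read about 45 N then, with nothing touched. I backed off at once and got the lean another way.

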